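# Unhook a pressing weight from its sprung-keeper hook and set it on a glued straw panel

### The arm

A 6-joint arm with a two-finger parallel gripper is mounted at the origin on the work surface. World frame = base frame: x ahead of the robot, y to its left, z up, the work surface at z = 0. Lengths are in mm, angles in rad, forces in N, time in s.
With the tool pointing down it reaches from about 275 to 1000 mm from the base axis. Payload 8.4 kg.
Tool frame: the origin (TCP) lies midway between the tips of the shut fingers; the grasp point (between the pads) lies 19 mm behind it (r.grip_point_offset is the distance from the TCP to the grasp point, in mm); z points along the fingers, x is the direction in which the jaws open and shut, and the axes are right-handed (so a half turn about z gives the same grasp; the last joint's range is limited). The gripper opens to 85 mm and grips with 20 to 120 N. Pads are 22 mm wide; open, the fingers measure 114 mm over their backs; the gripper's body (76 mm by 85 mm) begins 54 mm behind the grasp point. The pads swing forward as they close: fully open they stand 13 mm farther back than shut.
Start: joints at [-1.156, 0.353, 1.633, -0, 1.155, -0.002], TCP at [253.022, -571.496, 231.281] pointing down, gripper open.
Joint ranges: [-2.63, 2.63], [-0.92, 2.1], [0.06, 2.66], [-1.3, 4.44], [0, 2.69], [-3.02, 3.02]. Speed limits (rad/s): [2.22, 2.22, 2.79, 3.14, 3.14, 3.14].

### API

Orientations are given as [roll, pitch, yaw] about the fixed x, y, z axes, in that order (R = Rz(yaw) Ry(pitch) Rx(roll)).
In Python, from rig import monitor, vision, sign_off, r gives the robot as it stands.
- The arm moves only by the shell command python3 -m inch 'ROWS' [FORCE]. ROWS is JSON, a list of rows, each an object with "dp": the shift along the tool's x, y, z in mm, a list of three; "angular": the turn, a rotation vector about the tool's x, y, z in rad, a list of three; "fingers": the closure in counts, from 0 (fully open) to 255 (shut). A call has 1 to 12 rows; each row is the pose to reach, as a shift and turn from the pose commanded when the call began, along the tool's axes at that moment; what a row does not reach only later rows make up. A row lasts 1/12 s, in which the tool goes at most 41.7 mm and 7.16 degrees, less where a joint would pass 70% of its speed; a pose out of reach is approached as far as the arm can. A call with a gripper value outside its range is refused whole. The fingers move at their own pace and stop on an object; FORCE is the grip in N (left out, the last holds). Time passes only in rows, so rows that repeat a pose let the fingers close. It gives the time, the measured TCP pose, the force and the opening at its end, in the units of the state.
- monitor.sense(): the state, without advancing time (a new reading comes with each control period).
- vision.grab_frame(name): name is "side" or "top"; returns (picture, depth): 400x640x3 uint8, blue, green, red; 400x640 float32, mm along the optical axis (not along the pixel's ray), 0 where there is no reading.
- vision.camera_params(name): a dict with "fx", "fy", "cx", "cy" (pixels), "R" (3x3) and "t" (3): a world point X has camera coordinates R X + t. Camera axes: x right, y down, z forward; pixel columns grow to the right and rows downward; lengths in mm; the calibration is good to about 2 mm. A picture is of the moment at which its call begins. camera_params takes no time and is no camera call.
- sign_off(): hands the job in, once; it reports no verdict.
The state is a dict: "clock": time; "qpos": joint angles; "qvel": joint speeds; "joint_efforts": joint torques, N m; "eef_pos": TCP position; "tcp_rot": TCP orientation; "contact_force": force on the tool from outside, world axes, zero at the start; "wrist_torque": the same for the moment, N m; "opening": opening from 0.0 (shut) to 1.0 (fully open).
Only numpy, scipy, OpenCV 4.12 (cv2) and the standard library are available. Lean on these libraries where they do the work, as an engineer would, in place of code of your own. Each camera call takes 0.05 s, during which the arm holds its last target.

### The job

In a straw-picture workshop, take the hanging pressing weight off its safety hook: push it straight back against the hook's sprung keeper just far enough to open the mouth, and lift it off while keeping up that pressure, without wrenching it up against the hook's lip or ramming the keeper. Then stand it gently, flat on its sole and centred, on the straw panel in the empty pressing frame and let go. Leave everything else as it is.

Things in the scene. Friction and masses are not known exactly. Their poses are not given: they have to be found in the camera images.
- bail (a point): Grip point of the weight on the hook: middle of its bright steel stirrup handle (bail), on its axis, 47 mm above the sole, 25 above the block. Two upright flat legs (14 mm wide in x, 5 thick in y), outer faces 44 mm apart in y, inner 34, joined on top by a round bar. Grip both legs' outer faces from above, closing along y, the hook between the fingers. x parallel to the hook arm, away from robot; z up
- bar (a point): Centre of the bail's round top bar (7 mm diameter, along y), 65.5 mm above the sole, 18.5 mm above bail; its underside is 40 mm above the block. While the weight hangs, this bar lies in the hook with about 8 mm free play along x, between nose and keeper
- sole (a point): Centre of the weight's felt underside. The weight is a dark steel block 50 x 70 x 22 mm (x, y, z) with the bail on top, 0.45 to 0.7 kg; its mass centre is on its axis, about 13 mm above the sole
- hook: Fixed bright steel safety hook, 12 mm wide (y), on an arm from a post 90 mm behind. Origin: on the hook's floor, on which the bar rests (bar centre z +3.5, x anywhere from -6 to +0.5 mm), 162 mm above the bench; x points back along the arm, z up. Floor 6 mm thick. To free the bar: push it back past x +5 mm, keep it pressed there, lift it past z +17 mm. Over 20 N up against the lip is wrenching
- lip (a point): Rear end of the hook's lip, at x +1.5, z +11.5 mm in the hook's frame. The nose stands in front of the bar (x -15.8 to -9.8 mm) up to z +13.5; its 4 mm thick lip (z 9.5 to 13.5) turns back over the bar so that it cannot rise. Once the bar's centre is above z +17 (go to about +22, at most +36 or the block meets the arm), draw the weight forward (-x) 55 mm or more: the nose passes through the bail
- keeper (a joint): The hook's sprung keeper, a dark steel shoe 18 mm wide, 19 high behind the bar, sliding straight back (hook's +x). 0 = closed by its spring, its face at x +5.5 mm; 0.006 m = stop; the mouth is open for the bar from 0.0030 m. It pushes back with 2 N at 0, 11 N at 0.0030, 20 N at the stop, plus floor friction, which misleads unless the weight is first eased up (2.5 mm free under the lip). Go by force. Over 18 N rams it
- tray_panel (a point): Centre of the upper face of the straw panel in the empty pressing frame (no weight in it), 10 mm above the bench. Low wooden rim, outside 120 x 140 mm (its x, y), opening 84 x 102 mm, rim top 14 mm above the panel; the long side lies along y, z up. The like frame beside it already carries a second, identical weight
There are look-alikes about, which are no part of the job. Leave any pink look-alike of the part that bears bail alone.

How it is judged (in metres and radians):
On the way, in this order (a step that is already met when the one before it is completed fails the run):
1. the keeper is pressed open while the weight still hangs in the hook (value of joint keeper above 0.0027 m and z of bar in the frame of hook below 0.0075 m), for 0.05 s.
2. the weight is off the hook, its bar at least 25 mm in front of the hook and no longer touching it (x of bar in the frame of hook below -0.025 m and contact force between weight and hook below 0.1 N), for 0.1 s.
At the end, for the whole second after the job is handed in: The weight stands upright (within 0.06 rad) and at rest on its sole, on the straw panel of the formerly empty pressing frame (height within 3 mm), its centre within 16 mm of the panel's centre, released; the hook's keeper has sprung shut again (under 1 mm) (horizontal distance between sole and tray_panel below 0.016 m and z of sole in the frame of tray_panel between -0.003 and 0.003 m and angle between sole's own z axis and vertical below 0.06 rad and linear speed of weight below 0.02 m/s and value of joint keeper below 0.001 m); the robot touches nothing.
It fails at once if the keeper is rammed: more than 18 N between the weight and the keeper (contact force between weight and keeper above 18 N).
It fails at once if the bar is wrenched up against the hook's lip: raised off the floor with more than 20 N between weight and hook (contact force between weight and hook above 20 N and z of bar in the frame of hook above 0.0055 m).
It fails at once if the weight is dropped: faster than 0.4 m/s while not held (linear speed of weight above 0.4 m/s and contact force between the fingers and weight below 0.1 N).
It fails at once if the weight is rammed down on the panel: more than 45 N (contact force between weight and tray above 45 N).
It fails at once if another thing on the bench (second weight, glue tub, brush cup, scissors, rule, knife) is moved more than 15 mm (distance of any of weight2, glue_tub, brush_cup, scissors, rule, knife from where it was at the start of the episode above 0.015 m).
It also fails if it takes over 70 s, if anything falls off the work surface, if the arm or the gripper's body presses on something with over 40 N, if the wrist force passes 120 N, or if a joint passes its speed limit or range.

## Working session

There is one attempt and no reset: what is moved stays moved. The work goes in short steps, Python scripts to look and compute and a shell command to move; the robot and the scene stay as the last step left them, time stands still between calls to the robot, and variables do not carry over. Pictures are saved under pics/ and viewed, and the job is handed in when it is done.

```bash
mkdir -p pics; ls; python3 - <<'E'
from rig import monitor, vision, r
import cv2,numpy as np
print(monitor.sense()); print(r.grip_point_offset)
for n in("side","top"):
    p,d=vision.grab_frame(n); cv2.imwrite(f"pics/{n}0.png",p); np.save(f"pics/{n}0.npy",d); print(n,vision.camera_params(n))
E
```

```text
pics
{'clock': 0.0, 'qpos': array([-1.15638223e+00,  3.53640511e-01,  1.63413738e+00, -2.26926290e-05,
        1.15519179e+00, -2.38620179e-03]), 'qvel': array([ 0.00074016,  0.00095926,  0.00015149,  0.00061922, -0.00055197,
        0.00201961]), 'joint_efforts': array([ 1.84504570e-03, -6.05237460e+01, -3.42065477e+01,  3.62529454e-05,
        9.09636612e-03,  1.20738005e-05]), 'eef_pos': array([ 252.83315443, -571.05784642,  230.56505746]), 'tcp_rot': array([ 3.14157519e+00,  1.37707789e-03, -1.15398687e+00]), 'contact_force': array([-0.26348579,  0.4361032 ,  0.83966735]), 'wrist_torque': array([-0.04488301,  0.0129194 ,  0.03851273]), 'opening': 0.999296979453063}
18.700000000000003
side {'fx': 485.59775046217163, 'fy': 485.59775046217163, 'cx': 314.2533318743227, 'cy': 193.79175536685537, 'R': array([[-0.90898621, -0.41662054, -0.01309174],
       [-0.29524353,  0.66570035, -0.68532788],
       [ 0.29423685, -0.61908834, -0.72811696]]), 't': array([357.17335667, 175.78763661, 973.71284901])}
top {'fx': 373.2492675472564, 'fy': 373.2492675472564, 'cx': 318.79674217423366, 'cy': 201.91389880260726, 'R': array([[ 2.28238980e-02, -9.99739215e-01, -7.55629858e-04],
       [-9.94082918e-01, -2.26144637e-02, -1.06243769e-01],
       [ 1.06198975e-01,  3.17605569e-03, -9.94339826e-01]]), 't': array([ 28.93696589, 423.80786539, 995.82125276])}
```

View pics/side0.png

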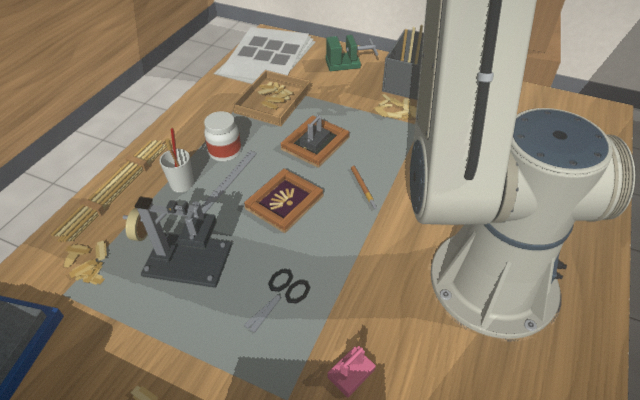

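View pics/top0.png

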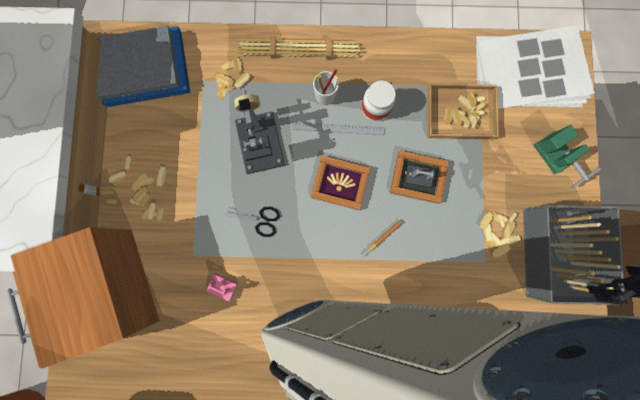

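The stand with the hanging weight is at about (260,135) in top and (190,230) in side. The empty frame is at (341,183) in top and (285,199) in side. The frame already carrying a weight is at (420,176) in top, and the pink decoy is at (221,287). Next I'll enlarge these areas.

```bash
python3 - <<'E'
import cv2,numpy as np
s=cv2.imread("pics/side0.png");t=cv2.imread("pics/top0.png")
cv2.imwrite("pics/c1.png",cv2.resize(s[185:290,120:250],None,fx=6,fy=5.7,interpolation=cv2.INTER_CUBIC)[:598])
cv2.imwrite("pics/c2.png",cv2.resize(t[85:185,220:320],None,fx=6,fy=6,interpolation=cv2.INTER_CUBIC))
cv2.imwrite("pics/c3.png",cv2.resize(t[145:220,300:460],None,fx=5,fy=5,interpolation=cv2.INTER_CUBIC))
E
```

```text
(no output)
```

View pics/c1.png

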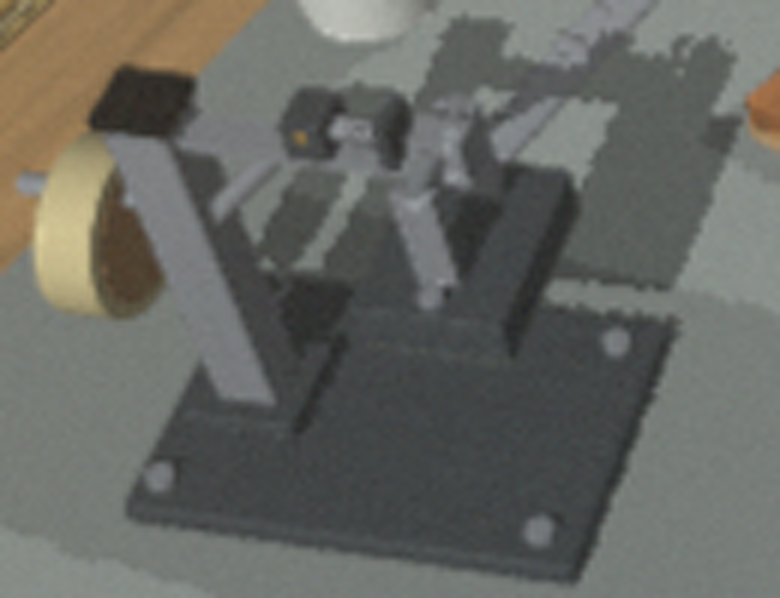

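View pics/c2.png

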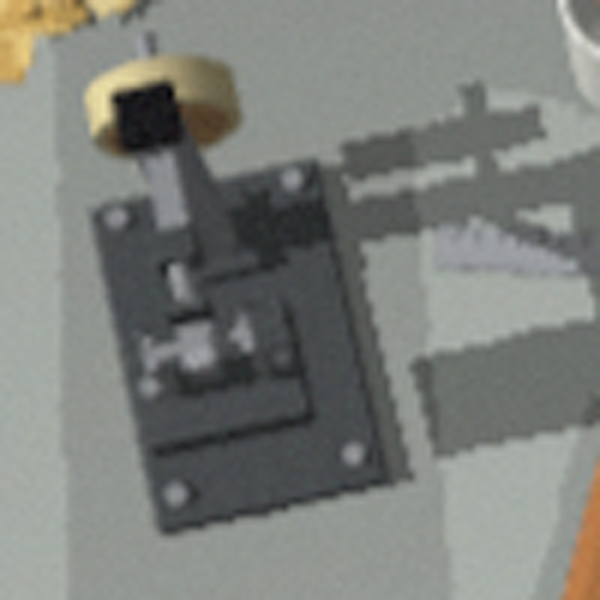

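View pics/c3.png

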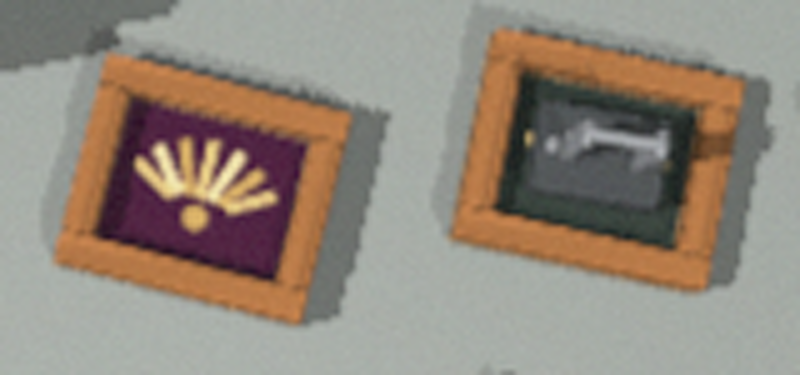

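```bash
cat > h.py <<'E'
import numpy as np,cv2
from rig import vision
def cloud(n,d):
    c=vision.camera_params(n);v,u=np.mgrid[0:400,0:640]
    P=np.stack([(u-c['cx'])/c['fx']*d,(v-c['cy'])/c['fy']*d,d],-1)
    return (P-c['t'])@c['R']
def atz(n,u,v,z):
    c=vision.camera_params(n);R=c['R'];o=-R.T@c['t'];k=R.T@np.array([(u-c['cx'])/c['fx'],(v-c['cy'])/c['fy'],1])
    return o+k*(z-o[2])/k[2]
def proj(n,X):
    c=vision.camera_params(n);p=c['R']@np.array(X,float)+c['t'];return np.array([c['fx']*p[0]/p[2]+c['cx'],c['fy']*p[1]/p[2]+c['cy']])
E
python3 - <<'E'
from h import *
np.set_printoptions(precision=1,suppress=True)
S=lambda u,v:(220+u/6,85+v/6)
for nm,p in dict(barL=(148,350),barR=(243,337),hookmid=(195,348)).items():print(nm,atz('top',*S(*p),167))
print('plate',[atz('top',*S(*p),8) for p in((95,212),(163,530),(388,480),(315,160))])
S2=lambda u,v:(300+u/5,145+v/5)
c=[atz('top',*S2(*p),24) for p in((107,55),(350,112),(302,323),(57,263))];print('tray',c,np.mean(c,0))
for a,b in((0,1),(3,2),(0,3),(1,2)):
    e=c[b]-c[a];print(np.hypot(*e[:2]),np.degrees(np.arctan2(e[1],e[0])))
print('panel in',np.mean([atz('top',*S2(*p),14) for p in((133,98),(308,143),(275,278),(100,232))],0))
for n in('top','side'):
    d=np.load(f'pics/{n}0.npy');P=cloud(n,d)
    sel=(d>0)&(P[...,0]>430)&(P[...,0]<700)&(P[...,1]>100)&(P[...,1]<300)&(P[...,2]>140)
    v,u=np.where(sel);Q=P[sel];print(n,len(Q))
    o=np.argsort(Q[:,0])
    for i in o[::max(1,len(o)//70)]:print(u[i],v[i],Q[i])
E
```

```text
barL [543.8 217.7 167. ]
barR [549.9 180.2 167. ]
hookmid [545.  199.1 167. ]
plate [array([651.7, 279. ,   8. ]), array([500.3, 240.3,   8. ]), array([526.3, 136.5,   8. ]), array([679.4, 176. ,   8. ])]
tray [array([550.5,  34.3,  24. ]), array([ 521.6, -100.1,   24. ]), array([404.5, -75. ,  24. ]), array([434.3,  59. ,  24. ])] [477.7 -20.4  24. ]
137.47687240149003 -102.14805719186407
137.2679461743473 -102.54245557842341
118.84421951877607 167.99469012851046
119.78876343311339 167.89207808097285
panel in [479.4 -21.   14. ]
top 454
251 146 [535.1 200.4 177. ]
246 148 [536.6 217.4 150.6]
244 146 [537.1 218.9 167.5]
253 145 [537.9 196.  175.8]
256 146 [538.9 191.1 163.1]
250 144 [539.8 202.9 177.1]
244 144 [541.4 218.6 169.7]
256 145 [542.5 192.  158.7]
243 143 [543.5 220.9 170.6]
254 142 [544.2 193.4 179.2]
246 142 [545.9 213.8 171.3]
262 145 [546.4 179.9 144.7]
263 145 [546.8 177.6 143.7]
260 142 [547.3 181.  169.1]
261 142 [548.  179.  166.5]
257 141 [549.3 188.  170. ]
252 140 [549.5 198.7 177. ]
256 140 [551.5 190.4 170.7]
252 139 [551.8 198.6 177.7]
261 140 [552.4 178.9 168
[... 2866 characters left out ...]

155 210 [616.7 218.5 159. ]
155 206 [620.3 212.4 162.3]
153 207 [622.9 215.4 161.4]
151 208 [625.  218.8 161.1]
150 203 [625.8 216.2 172. ]
150 212 [626.3 223.1 153.8]
149 202 [626.8 216.7 174.9]
147 211 [627.2 227.8 161. ]
145 207 [628.  228.  172.1]
151 204 [628.7 212.7 164.4]
144 205 [629.7 227.1 175.9]
150 199 [630.7 209.1 173.8]
144 209 [632.2 228.6 165.1]
143 205 [633.1 226.6 173.8]
148 198 [634.7 209.4 175. ]
142 210 [636.1 230.5 162.5]
143 213 [637.3 230.1 153.1]
144 217 [638.6 230.5 141.4]
146 199 [639.4 210.7 171.6]
142 201 [640.6 219.7 174.4]
137 207 [642.  233.6 171.4]
141 215 [643.4 231.4 145.9]
140 200 [644.9 219.8 175.4]
142 198 [646.7 212.7 173. ]
139 199 [650.9 216.5 172.2]
```

```bash
python3 - <<'E'
from h import *
np.set_printoptions(precision=1,suppress=True)
S=lambda u,v:(220+u/6,85+v/6)
print('block',[atz('top',*S(*p),122) for p in((155,452),(312,412),(285,298))])
th=0.25;ex=np.array([np.cos(th),np.sin(th)]);ey=np.array([-ex[1],ex[0]]);o=np.array([545.5,198.5])
for n in('top','side'):
    d=np.load(f'pics/{n}0.npy');P=cloud(n,d)
    L=np.stack([(P[...,:2]-o)@ex,(P[...,:2]-o)@ey,P[...,2]],-1)
    near=(d>0)&(abs(L[...,0])<80)&(abs(L[...,1])<70)
    b=near&(abs(L[...,2]-122)<6);
    for s in (b&(abs(L[...,1])<50)&(abs(L[...,0])<45),):
        q=L[s];print(n,'block',len(q),np.percentile(q,[1,5,50,95,99],axis=0))
    s=near&(L[...,2]>140)&(L[...,2]<174)&(abs(L[...,1])>9)&(abs(L[...,0])<14)&(abs(L[...,1])<30)
    q=L[s];print(n,'bail',len(q),np.percentile(q,[2,10,50,90,98],axis=0))
    for sg in(1,-1):
        w=q[q[:,1]*sg>0];print(sg,len(w),np.percentile(w,[2,10,50,90,98],axis=0))
    s=near&(L[...,2]>150)&(L[...,0]>12)&(abs(L[...,1])<20)
    q=L[s];print('arm',np.percentile(q,[2,50,98],axis=0),np.polyfit(q[:,0],q[:,1],1))
    s=near&(L[...,2]>171)&(L[...,0]<5)&(abs(L[...,1])<20)
    q=L[s];print('lip',len(q),np.percentile(q,[2,10,50,90,98],axis=0))
E
```

```text
block [array([512.4, 222.3, 122. ]), array([530.8, 157.8, 122. ]), array([579.1, 170.8, 122. ])]
top block 418 [[-22.4 -33.9 116.1]
 [-21.7 -31.9 119.2]
 [ -5.4  -3.7 123. ]
 [ 24.6  32.4 125.9]
 [ 26.7  34.4 126.9]]
top bail 66 [[ -4.4 -21.7 142.8]
 [ -4.  -20.9 150.6]
 [  1.    0.5 168.2]
 [  6.4  20.5 170.7]
 [  8.6  21.8 171.2]]
1 33 [[ -4.5  10.5 142.3]
 [ -4.2  12.8 150.6]
 [  0.9  18.1 168. ]
 [  6.   21.3 170.9]
 [  8.6  22.  171.4]]
-1 33 [[ -4.1 -21.7 143.5]
 [ -3.7 -21.6 151.6]
 [  1.1 -18.8 168.2]
 [  6.6 -12.  170.6]
 [  7.9 -10.1 170.7]]
arm [[ 12.3  -8.5 160.9]
 [ 38.   -0.3 174.6]
 [ 78.2   8.6 182.9]] [ 0. -1.]
lip 38 [[ -8.9  -6.6 171.3]
 [ -8.   -5.  171.7]
 [ -2.6   0.5 176.4]
 [  3.6   5.8 178.6]
 [  4.7  17.7 179.3]]
side block 614 [[-24.7 -35.7 116.4]
 [-23.7 -31.  118.1]
 [ -7.    6.8 122.3]
 [ 21.8  31.9 124.8]
 [ 24.3  32.9 127.1]]
side bail 153 [[ -6.9 -23.6 140.9]
 [ -5.7 -21.6 144.3]
 [ -1.4  17.6 161.5]
 [  5.7  19.7 169. ]
 [  8.4  20.4 170.4]]
1 104 [[ -6.3   9.7 140.2]
 [ -5.5  14.5 143.9]
 [ -0.1  18.5 159.1]
 [  5.8  19.8 168.6]
 [  8.4  20.5 170. ]]
-1 49 [[ -7.3 -24.3 141.2]
 [ -5.9 -23.5 147.3]
 [ -4.2 -20.6 165.5]
 [  3.5 -17.9 169.6]
 [  7.6  -9.9 170.5]]
arm [[ 12.5 -10.2 156.3]
 [ 38.5   1.4 165.1]
 [ 79.    7.3 181.8]] [-0.   2.1]
lip 60 [[-11.1  -8.4 172. ]
 [-10.3  -7.4 172.7]
 [ -3.4  -1.2 175.5]
 [  3.    3.1 177.2]
 [  4.1   4.2 178.5]]
```

```bash
cat >> h.py <<'E'
from scipy.spatial.transform import Rotation as Ro
from rig import monitor
def plan(x,y,z,yaw=-1.321):
    s=monitor.sense();R=Ro.from_euler('xyz',s['tcp_rot']);T=Ro.from_euler('xyz',[np.pi,0,yaw])
    print('at',s['eef_pos'].round(1),s['tcp_rot'].round(3),'F',s['contact_force'].round(1),'open',round(s['opening'],3),'t',s['clock'])
    print('dp',R.inv().apply(np.array([x,y,z])-s['eef_pos']).round(1),'ang',(R.inv()*T).as_rotvec().round(4))
E
python3 -c "
from h import *
plan(546.2,198.6,235)"
```

```text
at [ 252.9 -571.1  230.6] [-3.142e+00  1.000e-03 -1.154e+00] F [-0.8 -0.4 -0.1] open 0.999 t 0.1
dp [-585.  -579.8   -3.6] ang [1.00e-04 1.30e-03 1.67e-01]
```

```bash
python3 -m inch '[{"dp":[-292,-290,-4],"angular":[0,0.001,0.08],"fingers":0},{"dp":[-292,-290,-4],"angular":[0,0.001,0.08],"fingers":0},{"dp":[-292,-290,-4],"angular":[0,0.001,0.08],"fingers":0},{"dp":[-292,-290,-4],"angular":[0,0.001,0.08],"fingers":0},{"dp":[-292,-290,-4],"angular":[0,0.001,0.08],"fingers":0},{"dp":[-292,-290,-4],"angular":[0,0.001,0.08],"fingers":0},{"dp":[-292,-290,-4],"angular":[0,0.001,0.08],"fingers":0},{"dp":[-292,-290,-4],"angular":[0,0.001,0.08],"fingers":0},{"dp":[-292,-290,-4],"angular":[0,0.001,0.08],"fingers":0},{"dp":[-292,-290,-4],"angular":[0,0.001,0.08],"fingers":0},{"dp":[-292,-290,-4],"angular":[0,0.001,0.08],"fingers":0},{"dp":[-292,-290,-4],"angular":[0,0.001,0.08],"fingers":0}]'; python3 -c "
from h import *
plan(546.2,198.6,235)"
```

```text
clock: 1.1
eef_pos: [400.4, -185.4, 235.2]
tcp_rot: [3.142, -0.001, -1.23]
contact_force: [0.1, -0.3, 0.5]
opening: 1.003
at [ 400.4 -185.4  235.2] [ 3.142e+00 -1.000e-03 -1.230e+00] F [ 0.1 -0.3  0.5] open 1.003 t 1.1
dp [-3.131e+02 -2.658e+02 -1.000e-01] ang [ 0.     -0.0009  0.0912]
```

```bash
python3 -m inch '[{"dp":[-313,-266,0],"angular":[0,0,0.09],"fingers":0},{"dp":[-313,-266,0],"angular":[0,0,0.09],"fingers":0},{"dp":[-313,-266,0],"angular":[0,0,0.09],"fingers":0},{"dp":[-313,-266,0],"angular":[0,0,0.09],"fingers":0},{"dp":[-313,-266,0],"angular":[0,0,0.09],"fingers":0},{"dp":[-313,-266,0],"angular":[0,0,0.09],"fingers":0},{"dp":[-313,-266,0],"angular":[0,0,0.09],"fingers":0},{"dp":[-313,-266,0],"angular":[0,0,0.09],"fingers":0},{"dp":[-313,-266,0],"angular":[0,0,0.09],"fingers":0},{"dp":[-313,-266,0],"angular":[0,0,0.09],"fingers":0},{"dp":[-313,-266,0],"angular":[0,0,0.09],"fingers":0},{"dp":[-313,-266,0],"angular":[0,0,0.09],"fingers":0}]'; python3 - <<'E'
from h import *
plan(546.2,198.6,235)
p,d=vision.grab_frame('side');cv2.imwrite('pics/s1.png',cv2.resize(p[60:300,60:320],None,fx=3,fy=2.5))
E
```

```text
clock: 2.1
eef_pos: [548.3, 196.4, 234.2]
tcp_rot: [3.141, -0.001, -1.323]
contact_force: [-0.3, -0.3, 0.4]
opening: 0.997
at [548.3 196.4 234.2] [ 3.141e+00 -1.000e-03 -1.323e+00] F [-0.3 -0.3  0.4] open 0.997 t 2.1
dp [-2.6  1.5 -0.8] ang [ 0.0009 -0.0015 -0.0017]
```

View pics/s1.png

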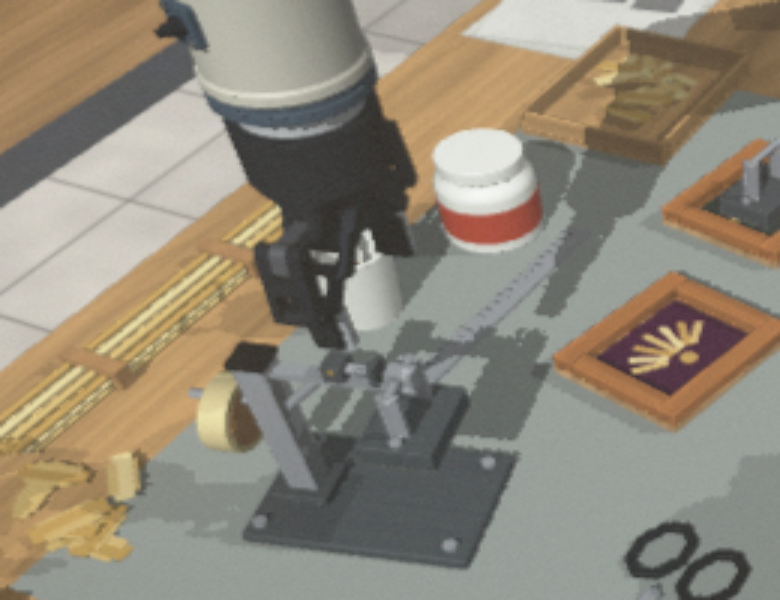

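The open gripper hangs above the bail (picture ~(350,310)) and the stand is untouched. I'll correct the offset and let it settle.

```bash
python3 -m inch '[{"dp":[-2.6,1.5,0],"angular":[0,0,0],"fingers":0},{"dp":[-2.6,1.5,0],"angular":[0,0,0],"fingers":0},{"dp":[-2.6,1.5,0],"angular":[0,0,0],"fingers":0}]'; python3 - <<'E'
from h import *
plan(546.2,198.6,128)
E
```

```text
clock: 2.4
eef_pos: [545.3, 197.1, 235.1]
tcp_rot: [-3.142, -0.001, -1.326]
contact_force: [-0.9, -0.7, 1.1]
opening: 1.0
at [545.3 197.1 235.1] [-3.142e+00 -1.000e-03 -1.326e+00] F [-0.9 -0.7  1.1] open 1.0 t 2.4
dp [ -1.4  -1.2 107.1] ang [-0.     -0.0011 -0.0045]
```

```bash
python3 -m inch '[{"dp":[-1,-1,30],"angular":[0,0,-0.004],"fingers":0},{"dp":[-1,-1,60],"angular":[0,0,-0.004],"fingers":0},{"dp":[-1,-1,85],"angular":[0,0,-0.004],"fingers":0},{"dp":[-1,-1,100],"angular":[0,0,-0.004],"fingers":0},{"dp":[-1,-1,107],"angular":[0,0,-0.004],"fingers":0},{"dp":[-1,-1,107],"angular":[0,0,-0.004],"fingers":0},{"dp":[-1,-1,107],"angular":[0,0,-0.004],"fingers":0}]'; python3 - <<'E'
from h import *
plan(546.2,198.6,127)
for n in('side','top'):
    p,d=vision.grab_frame(n);a=p[160:290,120:250] if n=='side' else p[85:185,200:320];cv2.imwrite(f'pics/{n}2.png',cv2.resize(a,(700,590),interpolation=2))
E
```

```text
clock: 2.98
eef_pos: [546.7, 199.2, 128.6]
tcp_rot: [-3.141, -0.001, -1.321]
contact_force: [-0.1, -0.1, 0.1]
opening: 1.002
at [546.7 199.2 128.6] [-3.141e+00 -1.000e-03 -1.321e+00] F [-0.1 -0.1  0.1] open 1.002 t 2.9833
dp [0.5 0.6 1.6] ang [-0.0006 -0.001   0.0004]
```

View pics/side2.png

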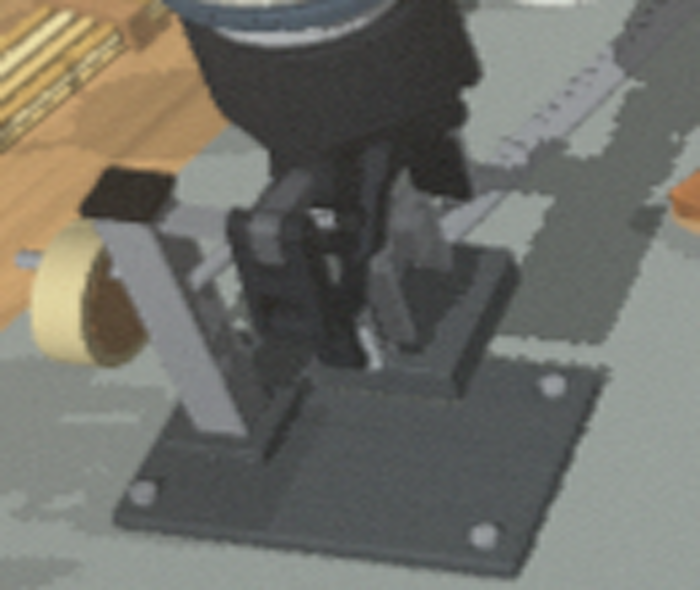

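View pics/top2.png

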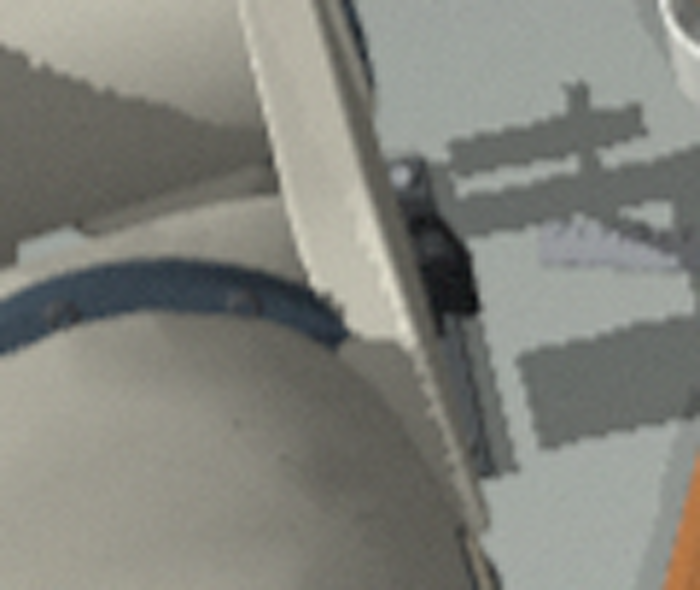

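The near finger stands beside the near leg, at about (335,330) in the side crop. The top view is blocked by the wrist. Next I'll close the fingers gently.

```bash
python3 -m inch '[{"dp":[0,0,0.5],"angular":[0,0,0],"fingers":80},{"dp":[0,0,0.5],"angular":[0,0,0],"fingers":110},{"dp":[0,0,0.5],"angular":[0,0,0],"fingers":150},{"dp":[0,0,0.5],"angular":[0,0,0],"fingers":200},{"dp":[0,0,0.5],"angular":[0,0,0],"fingers":255},{"dp":[0,0,0.5],"angular":[0,0,0],"fingers":255},{"dp":[0,0,0.5],"angular":[0,0,0],"fingers":255},{"dp":[0,0,0.5],"angular":[0,0,0],"fingers":255},{"dp":[0,0,0.5],"angular":[0,0,0],"fingers":255},{"dp":[0,0,0.5],"angular":[0,0,0],"fingers":255}]' 30; python3 - <<'E'
from h import *
plan(546.2,198.6,127)
p,d=vision.grab_frame('side');cv2.imwrite('pics/side3.png',cv2.resize(p[160:290,120:250],(700,590),interpolation=2))
E
```

```text
clock: 3.92
eef_pos: [546.9, 199.3, 128.2]
tcp_rot: [-3.14, -0.001, -1.32]
contact_force: [0.2, -3.0, 6.3]
opening: 0.508
at [546.9 199.3 128.2] [-3.14e+00 -1.00e-03 -1.32e+00] F [ 0.2 -3.   6.3] open 0.508 t 3.9167
dp [0.5 0.9 1.2] ang [-0.0015 -0.0014  0.0011]
```

View pics/side3.png

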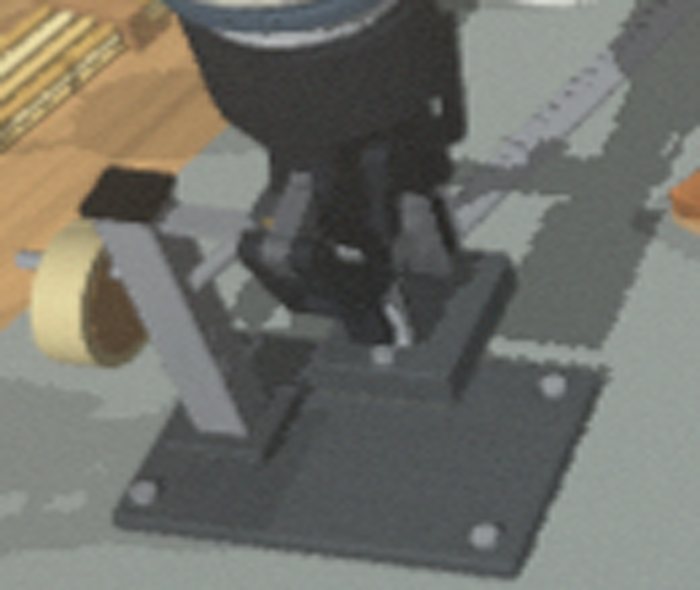

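The bail is gripped: the opening of about 43 mm matches the 44 mm leg span. I'll firm up the grip, then ease the weight up off the floor.

```bash
python3 -m inch '[{"dp":[0,0,0],"angular":[0,0,0],"fingers":255},{"dp":[0,0,0],"angular":[0,0,0],"fingers":255},{"dp":[0,0,0],"angular":[0,0,0],"fingers":255},{"dp":[0,0,-0.4],"angular":[0,0,0],"fingers":255},{"dp":[0,0,-0.4],"angular":[0,0,0],"fingers":255},{"dp":[0,0,-0.4],"angular":[0,0,0],"fingers":255}]' 90; python3 -c "
from h import *
plan(546.2,198.6,127)"; for i in 1; do python3 -m inch '[{"dp":[0,0,-0.4],"angular":[0,0,0],"fingers":255},{"dp":[0,0,-0.4],"angular":[0,0,0],"fingers":255},{"dp":[0,0,-0.4],"angular":[0,0,0],"fingers":255}]'; done
```

```text
clock: 4.47
eef_pos: [546.9, 199.3, 128.4]
tcp_rot: [-3.14, -0.001, -1.32]
contact_force: [2.2, -3.9, 6.3]
opening: 0.504
at [546.9 199.3 128.4] [-3.14e+00 -1.00e-03 -1.32e+00] F [ 2.2 -3.9  6.3] open 0.504 t 4.4667
dp [0.5 0.8 1.4] ang [-0.0012 -0.0014  0.0011]
clock: 4.72
eef_pos: [546.8, 199.4, 128.5]
tcp_rot: [-3.141, -0.001, -1.32]
contact_force: [2.5, -3.4, 4.0]
opening: 0.502
```

```bash
for i in 1 2 3; do python3 -m inch '[{"dp":[0,0,-0.4],"angular":[0,0,0],"fingers":255},{"dp":[0,0,-0.4],"angular":[0,0,0],"fingers":255},{"dp":[0,0,-0.4],"angular":[0,0,0],"fingers":255}]'; done
```

```text
clock: 4.97
eef_pos: [546.2, 199.6, 128.5]
tcp_rot: [-3.142, -0.001, -1.32]
contact_force: [3.1, -2.1, 0.6]
opening: 0.502
clock: 5.22
eef_pos: [545.7, 199.6, 128.7]
tcp_rot: [3.141, -0.001, -1.32]
contact_force: [0.8, 0.3, -2.1]
opening: 0.503
clock: 5.47
eef_pos: [545.5, 199.4, 129.0]
tcp_rot: [3.14, -0.001, -1.32]
contact_force: [0.1, -0.4, -5.1]
opening: 0.499
```

```bash
for i in 1 2 3; do python3 -m inch '[{"dp":[0,0,-0.4],"angular":[0,0,0],"fingers":255},{"dp":[0,0,-0.4],"angular":[0,0,0],"fingers":255},{"dp":[0,0,-0.4],"angular":[0,0,0],"fingers":255}]'; done
```

```text
clock: 5.72
eef_pos: [546.2, 199.5, 129.8]
tcp_rot: [3.141, -0.001, -1.32]
contact_force: [-0.6, -0.2, -4.6]
opening: 0.504
clock: 5.97
eef_pos: [546.3, 199.5, 130.3]
tcp_rot: [-3.141, -0.001, -1.32]
contact_force: [-0.3, -0.9, -5.0]
opening: 0.505
clock: 6.22
eef_pos: [546.3, 199.5, 130.7]
tcp_rot: [-3.141, -0.001, -1.32]
contact_force: [-0.1, -0.8, -5.1]
opening: 0.502
```

The weight is free at Fz ≈ -5 N, so about 0.5 kg. Now I'll push back toward the keeper in small steps.

```bash
for i in 1 2 3 ; do python3 -m inch '[{"dp":[0,-0.5,0],"angular":[0,0,0],"fingers":255},{"dp":[0,-1,0],"angular":[0,0,0],"fingers":255},{"dp":[0,-1,0],"angular":[0,0,0],"fingers":255}]' |egrep 'eef|force'; done
```

```text
eef_pos: [547.4, 199.8, 130.7]
contact_force: [-0.2, 0.6, -5.6]
eef_pos: [548.3, 200.0, 130.7]
contact_force: [0.1, 1.4, -4.3]
eef_pos: [549.3, 200.3, 130.7]
contact_force: [0.8, 0.1, -5.0]
```

```bash
for i in 1 2 ; do python3 -m inch '[{"dp":[0,-0.5,0],"angular":[0,0,0],"fingers":255},{"dp":[0,-1,0],"angular":[0,0,0],"fingers":255},{"dp":[0,-1,0],"angular":[0,0,0],"fingers":255}]' |egrep 'eef|force'; done
```

```text
eef_pos: [550.3, 200.5, 130.7]
contact_force: [0.2, 0.5, -5.2]
eef_pos: [551.2, 200.8, 130.7]
contact_force: [0.1, -0.8, -4.6]
```

```bash
for i in 1 2 3 4; do python3 -m inch '[{"dp":[0,-0.4,0],"angular":[0,0,0],"fingers":255},{"dp":[0,-0.8,0],"angular":[0,0,0],"fingers":255},{"dp":[0,-0.8,0],"angular":[0,0,0],"fingers":255}]' |egrep 'eef|force'; done
```

```text
eef_pos: [552.0, 201.0, 130.7]
contact_force: [0.1, -0.2, -3.7]
eef_pos: [552.6, 201.1, 130.7]
contact_force: [-0.2, -0.4, -5.1]
eef_pos: [553.0, 201.2, 130.6]
contact_force: [-2.7, -0.4, -4.1]
eef_pos: [553.7, 201.4, 130.6]
contact_force: [-5.1, -0.8, -2.1]
```

```bash
for i in 1 2 3; do python3 -m inch '[{"dp":[0,-0.4,0],"angular":[0,0,0],"fingers":255},{"dp":[0,-0.8,0],"angular":[0,0,0],"fingers":255},{"dp":[0,-0.8,0],"angular":[0,0,0],"fingers":255}]' |egrep 'eef|force'; done; python3 -c "
from h import *
s=monitor.sense();print(s['wrist_torque'],s['tcp_rot'])"
```

```text
eef_pos: [554.2, 201.5, 130.5]
contact_force: [-6.2, -1.1, -1.6]
eef_pos: [554.7, 201.6, 130.5]
contact_force: [-8.1, -1.2, -0.6]
eef_pos: [555.1, 201.7, 130.5]
contact_force: [-9.2, -1.8, 0.8]
[-0.29115033  1.25067236 -0.00796275] [ 3.13864758e+00 -1.11062771e-03 -1.32004278e+00]
```

```bash
for i in 1 2; do python3 -m inch '[{"dp":[0,0,-0.4],"angular":[0,0,0],"fingers":255},{"dp":[0,0,-0.4],"angular":[0,0,0],"fingers":255},{"dp":[0,0,-0.4],"angular":[0,0,0],"fingers":255}]' |egrep 'eef|force'; done; python3 -c "
from h import *
s=monitor.sense();print(s['wrist_torque'],s['tcp_rot'])"
```

```text
eef_pos: [554.8, 201.7, 130.6]
contact_force: [-7.8, -1.8, -1.2]
eef_pos: [554.7, 201.6, 130.6]
contact_force: [-8.5, -1.5, -4.3]
[-0.2110566   1.10222202  0.00707432] [ 3.13769547e+00 -1.14833595e-03 -1.32008394e+00]
```

```bash
for i in 1 2; do python3 -m inch '[{"dp":[0,-0.2,-0.3],"angular":[0,0,0],"fingers":255},{"dp":[0,-0.2,-0.3],"angular":[0,0,0],"fingers":255},{"dp":[0,-0.2,-0.3],"angular":[0,0,0],"fingers":255}]' |egrep 'eef|force'; done
```

```text
eef_pos: [554.6, 201.6, 130.7]
contact_force: [-7.6, -1.6, -6.5]
eef_pos: [554.6, 201.6, 130.8]
contact_force: [-7.8, -2.4, -7.8]
```

```bash
for i in 1 2; do python3 -m inch '[{"dp":[0,-0.4,0],"angular":[0,0,0],"fingers":255},{"dp":[0,-0.8,0],"angular":[0,0,0],"fingers":255},{"dp":[0,-0.8,0],"angular":[0,0,0],"fingers":255}]' |egrep 'eef|force'; done
```

```text
eef_pos: [555.1, 201.7, 130.7]
contact_force: [-8.5, -1.7, -7.0]
eef_pos: [555.5, 201.8, 130.7]
contact_force: [-11.1, -1.2, -5.6]
```

```bash
for i in 1; do python3 -m inch '[{"dp":[0,-0.4,0],"angular":[0,0,0],"fingers":255},{"dp":[0,-0.8,0],"angular":[0,0,0],"fingers":255},{"dp":[0,-0.8,0],"angular":[0,0,0],"fingers":255},{"dp":[0,-0.8,0],"angular":[0,0,0],"fingers":255}]' |egrep 'eef|force'; done;python3 - <<'E'
from h import *
for i in range(3):
    p,d=vision.grab_frame('side');s=monitor.sense();print(s['contact_force'],s['eef_pos'],s['wrist_torque'])
cv2.imwrite('pics/side4.png',cv2.resize(p[160:290,120:250],(700,590),interpolation=2))
E
```

```text
eef_pos: [556.0, 201.9, 130.6]
contact_force: [-11.2, -2.0, -5.0]
[-11.88631323  -1.7944706   -4.41967679] [555.96445588 201.92245347 130.65700365] [-0.28181201  1.61210368 -0.03664917]
[-11.17193234  -1.95456427  -4.59545433] [555.94271078 201.9488121  130.65321426] [-0.3113575   1.6337252   0.00822098]
[-11.92954171  -2.1857766   -4.93196651] [555.92670924 201.93587541 130.67752823] [-0.26742143  1.56443228 -0.03317948]
```

View pics/side4.png

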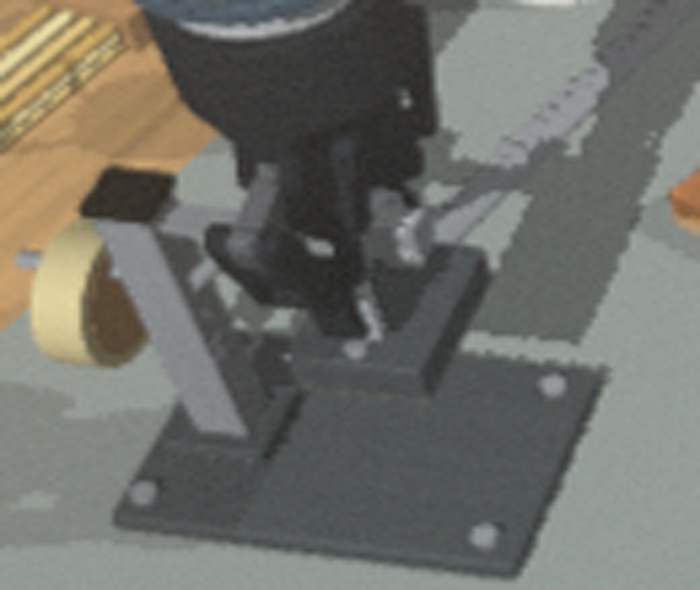

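```bash
for i in 1; do python3 -m inch '[{"dp":[0,-0.4,0],"angular":[0,0,0],"fingers":255},{"dp":[0,-0.8,0],"angular":[0,0,0],"fingers":255},{"dp":[0,-0.8,0],"angular":[0,0,0],"fingers":255},{"dp":[0,-0.8,0],"angular":[0,0,0],"fingers":255}]' |egrep 'eef|force'; done;python3 - <<'E'
from h import *
for i in range(3):
    p,d=vision.grab_frame('side');s=monitor.sense();print(s['contact_force'],s['eef_pos'],s['contact_force'][:2]@[.969,.247])
E
```

```text
eef_pos: [556.4, 202.1, 130.6]
contact_force: [-13.3, -1.9, -2.6]
[-12.43971354  -3.00195217  -3.65943759] [556.39494488 202.04080914 130.62062071] -12.795564609304847
[-13.94994318  -3.61125433  -3.33198942] [556.40802256 202.0488037  130.63201895] -14.409474760608676
[-14.00441488  -2.79396568  -4.36808185] [556.37259547 202.06453107 130.62392525] -14.260387546199858
```

```bash
for i in 1 2 3; do python3 -m inch '[{"dp":[0,0,-0.6],"angular":[0,0,0],"fingers":255},{"dp":[0,0,-0.6],"angular":[0,0,0],"fingers":255},{"dp":[0,0,-0.6],"angular":[0,0,0],"fingers":255}]' |egrep 'eef|force'; done
```

```text
eef_pos: [556.1, 202.0, 130.7]
contact_force: [-13.2, -2.1, -7.8]
eef_pos: [555.9, 201.9, 131.0]
contact_force: [-12.4, -0.9, -9.5]
eef_pos: [555.9, 201.8, 131.5]
contact_force: [-11.8, -2.8, -10.3]
```

```bash
for i in 1 2 3; do python3 -m inch '[{"dp":[0,-0.3,-0.6],"angular":[0,0,0],"fingers":255},{"dp":[0,-0.3,-0.6],"angular":[0,0,0],"fingers":255},{"dp":[0,-0.3,-0.6],"angular":[0,0,0],"fingers":255}]' |egrep 'eef|force'; done
```

```text
eef_pos: [556.0, 201.8, 132.0]
contact_force: [-13.3, -3.0, -10.4]
eef_pos: [556.1, 201.8, 132.5]
contact_force: [-12.9, -3.0, -11.0]
eef_pos: [556.2, 201.8, 133.0]
contact_force: [-12.2, -3.1, -12.1]
```

```bash
for i in 1 2 3; do python3 -m inch '[{"dp":[0,-0.2,-0.7],"angular":[0,0,0],"fingers":255},{"dp":[0,-0.2,-0.7],"angular":[0,0,0],"fingers":255},{"dp":[0,-0.2,-0.7],"angular":[0,0,0],"fingers":255}]' |egrep 'eef|force'; done
```

```text
eef_pos: [556.3, 201.8, 133.6]
contact_force: [-13.0, -3.4, -11.2]
eef_pos: [556.4, 201.8, 134.3]
contact_force: [-13.0, -3.0, -11.1]
eef_pos: [556.6, 201.8, 135.0]
contact_force: [-15.4, -3.9, -10.3]
```

```bash
for i in 1 2 3; do python3 -m inch '[{"dp":[0,0,-0.7],"angular":[0,0,0],"fingers":255},{"dp":[0,0,-0.7],"angular":[0,0,0],"fingers":255},{"dp":[0,0,-0.7],"angular":[0,0,0],"fingers":255}]' |egrep 'eef|force'; done
```

```text
eef_pos: [556.5, 201.8, 135.6]
contact_force: [-13.8, -3.4, -10.8]
eef_pos: [556.5, 201.8, 136.3]
contact_force: [-13.3, -3.3, -11.7]
eef_pos: [556.5, 201.8, 137.0]
contact_force: [-14.1, -3.7, -12.0]
```

```bash
for i in 1 2 3 4; do python3 -m inch '[{"dp":[0,0,-0.7],"angular":[0,0,0],"fingers":255},{"dp":[0,0,-1.2],"angular":[0,0,0],"fingers":255},{"dp":[0,0,-1.2],"angular":[0,0,0],"fingers":255}]' |egrep 'eef|force'; done
```

```text
eef_pos: [556.5, 201.8, 138.1]
contact_force: [-12.3, -4.0, -11.9]
eef_pos: [556.5, 201.8, 139.4]
contact_force: [-13.7, -3.2, -12.4]
eef_pos: [556.6, 201.8, 140.6]
contact_force: [-14.0, -2.8, -11.3]
eef_pos: [556.5, 201.8, 141.8]
contact_force: [-13.1, -4.0, -11.7]
```

```bash
for i in 1 2 3 4 5; do python3 -m inch '[{"dp":[0,0,-0.7],"angular":[0,0,0],"fingers":255},{"dp":[0,0,-1.2],"angular":[0,0,0],"fingers":255},{"dp":[0,0,-1.2],"angular":[0,0,0],"fingers":255}]' |egrep 'eef|force'; done
```

```text
eef_pos: [556.6, 201.8, 143.0]
contact_force: [-14.5, -3.7, -11.3]
eef_pos: [556.6, 201.9, 144.3]
contact_force: [-12.6, -3.0, -9.8]
eef_pos: [557.5, 202.1, 146.3]
contact_force: [-12.5, -3.6, -3.4]
eef_pos: [562.2, 203.7, 149.7]
contact_force: [0.5, 0.4, -5.6]
eef_pos: [562.0, 203.6, 151.0]
contact_force: [0.3, -1.0, -5.0]
```

The bar is above the keeper: the force is back to the weight alone, bar z ≈ +25. Now I'll draw it forward.

```bash
python3 -m inch '[{"dp":[0,5,0],"angular":[0,0,0],"fingers":255},{"dp":[0,10,0],"angular":[0,0,0],"fingers":255},{"dp":[0,15,0],"angular":[0,0,0],"fingers":255},{"dp":[0,15,0],"angular":[0,0,0],"fingers":255}]';python3 -m inch '[{"dp":[0,8,0],"angular":[0,0,0],"fingers":255},{"dp":[0,18,0],"angular":[0,0,0],"fingers":255},{"dp":[0,28,0],"angular":[0,0,0],"fingers":255},{"dp":[0,40,0],"angular":[0,0,0],"fingers":255},{"dp":[0,52,0],"angular":[0,0,0],"fingers":255},{"dp":[0,65,0],"angular":[0,0,0],"fingers":255},{"dp":[0,75,0],"angular":[0,0,0],"fingers":255},{"dp":[0,75,0],"angular":[0,0,0],"fingers":255},{"dp":[0,75,0],"angular":[0,0,0],"fingers":255}]'; python3 - <<'E'
from h import *
p,d=vision.grab_frame('side');cv2.imwrite('pics/side5.png',cv2.resize(p[120:290,100:320],(790,600),interpolation=2))
E
```

```text
clock: 17.27
eef_pos: [545.4, 199.3, 150.5]
tcp_rot: [3.14, -0.001, -1.32]
contact_force: [-0.0, 0.4, -4.7]
opening: 0.503
clock: 18.02
eef_pos: [474.0, 181.0, 151.0]
tcp_rot: [-3.141, -0.001, -1.32]
contact_force: [-0.4, -0.0, -5.2]
opening: 0.5
```

View pics/side5.png

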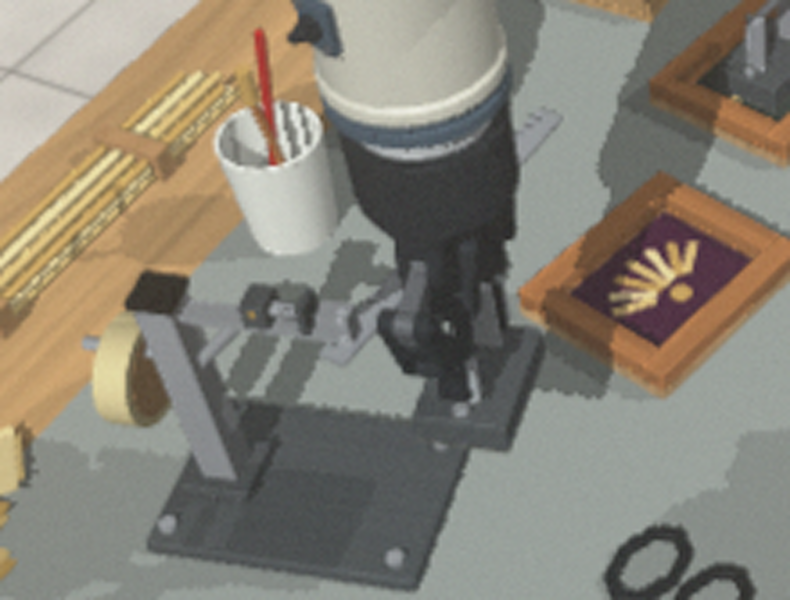

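```bash
python3 - <<'E'
from h import *
np.set_printoptions(precision=3,suppress=True)
p,d=vision.grab_frame('side');P=cloud('side',d)
th=0.25;ex=np.array([np.cos(th),np.sin(th)]);ey=np.array([-ex[1],ex[0]]);e=monitor.sense()['eef_pos'];o=e[:2]
L=np.stack([(P[...,:2]-o)@ex,(P[...,:2]-o)@ey,P[...,2]],-1)
s=(d>0)&(abs(L[...,0])<32)&(abs(L[...,1])<42)&(abs(L[...,2]-(e[2]-7))<7)
q=L[s]
for k in range(4):
    A=np.c_[q[:,:2],np.ones(len(q))];c=np.linalg.lstsq(A,q[:,2],rcond=None)[0];r=q[:,2]-A@c;q=q[abs(r)<3*np.std(r)+.5]
print(e,len(q),'slope',c[:2],'z0',c[2],'res',r.std())
print(np.percentile(q,[1,5,50,95,99],axis=0))
# keeper/hook unchanged; tray from depth
for n in('side','top'):
    p,d=vision.grab_frame(n);P=cloud(n,d)
    t=np.array([478.5,-20.7]);a=-0.215;f=np.array([np.cos(a),np.sin(a)]);g=np.array([-f[1],f[0]])
    L=np.stack([(P[...,:2]-t)@f,(P[...,:2]-t)@g,P[...,2]],-1)
    s=(d>0)&(abs(L[...,0])<75)&(abs(L[...,1])<85)&(L[...,2]>17)&(L[...,2]<32);q=L[s]
    print(n,len(q),np.percentile(q,[1,3,50,97,99],axis=0))
    s=(d>0)&(abs(L[...,0])<35)&(abs(L[...,1])<40)&(L[...,2]<32);print('panel z',np.median(L[s][:,2]))
E
```

```text
[475.088 181.352 151.003] 585 slope [ 0.034 -0.02 ] z0 144.7805291873351 res 2.375497217977057
[[-26.077 -33.014 137.172]
 [-25.538 -28.704 138.899]
 [-10.885  13.375 144.657]
 [ 19.835  34.146 147.504]
 [ 22.935  35.328 149.779]]
side 1360 [[-60.121 -69.454  17.423]
 [-59.096 -67.452  18.287]
 [ -4.364   7.122  24.216]
 [ 57.748  68.914  27.299]
 [ 59.523  69.873  28.115]]
panel z 10.734963475112021
top 1093 [[-58.638 -65.929  18.116]
 [-57.407 -64.634  20.413]
 [ -0.407   2.036  24.856]
 [ 59.244  70.814  28.65 ]
 [ 60.626  72.255  29.406]]
panel z 11.226085061650895
```

```bash
python3 -c "
from h import *
plan(479.3,-21.5,120,-1.786)"
```

```text
at [475.  181.3 150.8] [-3.141e+00 -1.000e-03 -1.320e+00] F [ 0.1  0.2 -4.7] open 0.502 t 18.2167
dp [197.5  46.2  30.9] ang [-0.0011 -0.0007  0.466 ]
```

```bash
python3 -m inch '[{"dp":[10,2,0],"angular":[0,0,0.04],"fingers":255},{"dp":[28,6,0],"angular":[0,0,0.09],"fingers":255},{"dp":[50,11,0],"angular":[0,0,0.14],"fingers":255},{"dp":[75,17,2],"angular":[0,0,0.19],"fingers":255},{"dp":[100,23,6],"angular":[0,0,0.24],"fingers":255},{"dp":[125,29,10],"angular":[0,0,0.30],"fingers":255},{"dp":[150,35,15],"angular":[0,0,0.36],"fingers":255},{"dp":[172,40,20],"angular":[0,0,0.41],"fingers":255},{"dp":[188,44,26],"angular":[0,0,0.45],"fingers":255},{"dp":[197,46,30],"angular":[0,0,0.466],"fingers":255},{"dp":[197.5,46,31],"angular":[0,0,0.466],"fingers":255},{"dp":[197.5,46,31],"angular":[0,0,0.466],"fingers":255}]'; python3 - <<'E'
from h import *
np.set_printoptions(precision=3,suppress=True)
plan(479.3,-21.5,50,-1.786)
p,d=vision.grab_frame('side');P=cloud('side',d)
cv2.imwrite('pics/side6.png',cv2.resize(p[100:270,180:400],(790,600),interpolation=2))
th=-.215;ex=np.array([np.cos(th),np.sin(th)]);ey=np.array([-ex[1],ex[0]]);e=monitor.sense()['eef_pos'];o=e[:2]
L=np.stack([(P[...,:2]-o)@ex,(P[...,:2]-o)@ey,P[...,2]],-1)
s=(d>0)&(abs(L[...,0])<24)&(abs(L[...,1])<33)&(abs(L[...,2]-(e[2]-7))<6)
q=L[s]; 
best=0;rng=np.random.default_rng(0)
for k in range(3000):
    i=rng.choice(len(q),3,False)
    try:c=np.linalg.solve(np.c_[q[i,:2],np.ones(3)],q[i,2])
    except Exception:continue
    if abs(c[:2]).max()>.15:continue
    m=abs(q[:,2]-q[:,:2]@c[:2]-c[2])<2
    if m.sum()>best:best=m.sum();M=m
for k in range(5):
    A=np.c_[q[:,:2],np.ones(len(q))];c=np.linalg.lstsq(A[M],q[M,2],rcond=None)[0];M=abs(q[:,2]-A@c)<2.5
print(len(q),M.sum(),c,e[2])
print(np.percentile(q[M],[1,5,50,95,99],axis=0))
E
```

```text
clock: 19.22
eef_pos: [478.7, -22.0, 119.6]
tcp_rot: [3.141, -0.001, -1.787]
contact_force: [0.1, -0.3, -4.8]
opening: 0.502
at [478.7 -22.  119.6] [ 3.141 -0.001 -1.787] F [ 0.1 -0.3 -4.8] open 0.502 t 19.2167
dp [-0.6 -0.5 69.6] ang [ 0.    -0.001 -0.001]
366 328 [  0.008   0.009 113.524] 119.82779913703546
[[-23.745 -32.319 111.009]
 [-22.023 -28.378 111.533]
 [ -6.944  -1.352 113.585]
 [ 20.085  31.202 115.437]
 [ 23.207  32.285 115.878]]
```

View pics/side6.png

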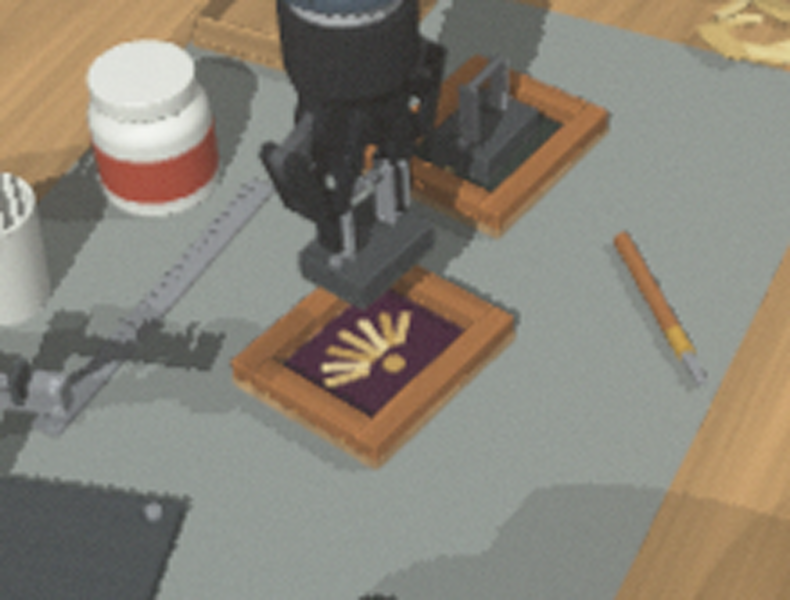

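The weight hangs level over the empty frame (tilt about 0.01 rad), block at (370,260) in the picture. Now I'll lower it.

```bash
python3 -m inch '[{"dp":[-0.5,-0.5,12],"angular":[0,0,0],"fingers":255},{"dp":[-0.5,-0.5,28],"angular":[0,0,0],"fingers":255},{"dp":[-0.5,-0.5,45],"angular":[0,0,0],"fingers":255},{"dp":[-0.5,-0.5,60],"angular":[0,0,0],"fingers":255},{"dp":[-0.5,-0.5,70],"angular":[0,0,0],"fingers":255},{"dp":[-0.5,-0.5,75],"angular":[0,0,0],"fingers":255},{"dp":[-0.5,-0.5,75],"angular":[0,0,0],"fingers":255},{"dp":[-0.5,-0.5,75],"angular":[0,0,0],"fingers":255}]';for i in 1 2 3 4; do python3 -m inch '[{"dp":[0,0,0.5],"angular":[0,0,0],"fingers":255},{"dp":[0,0,1],"angular":[0,0,0],"fingers":255},{"dp":[0,0,1],"angular":[0,0,0],"fingers":255}]' |egrep 'eef|force'; done
```

```text
clock: 19.93
eef_pos: [479.7, -21.1, 45.2]
tcp_rot: [-3.141, -0.001, -1.785]
contact_force: [-0.2, -0.7, -4.9]
opening: 0.501
eef_pos: [479.8, -21.4, 44.4]
contact_force: [0.2, 0.3, -4.6]
eef_pos: [479.4, -21.4, 42.9]
contact_force: [-0.3, 0.8, -5.9]
eef_pos: [479.3, -21.4, 41.8]
contact_force: [0.1, 0.5, -5.9]
eef_pos: [479.3, -21.4, 40.7]
contact_force: [0.6, 0.9, -5.0]
```

```bash
for i in 1 2 3 4; do python3 -m inch '[{"dp":[0,0,0.5],"angular":[0,0,0],"fingers":255},{"dp":[0,0,0.5],"angular":[0,0,0],"fingers":255},{"dp":[0,0,0.5],"angular":[0,0,0],"fingers":255}]' |egrep 'eef|force'; done
```

```text
eef_pos: [479.4, -21.4, 40.3]
contact_force: [-0.4, -0.7, -4.8]
eef_pos: [479.4, -21.4, 39.8]
contact_force: [-0.0, 0.2, -5.4]
eef_pos: [479.4, -21.4, 39.3]
contact_force: [-0.2, 0.3, -5.2]
eef_pos: [479.5, -21.4, 39.0]
contact_force: [-0.6, 0.7, 0.6]
```

It has touched down at the expected height, with the load on the panel. I'll release gently.

```bash
python3 -m inch '[{"dp":[0,0,0],"angular":[0,0,0],"fingers":255},{"dp":[0,0,0],"angular":[0,0,0],"fingers":255},{"dp":[0,0,0],"angular":[0,0,0],"fingers":120},{"dp":[0,0,0],"angular":[0,0,0],"fingers":110},{"dp":[0,0,0],"angular":[0,0,0],"fingers":100},{"dp":[0,0,0],"angular":[0,0,0],"fingers":85},{"dp":[0,0,0],"angular":[0,0,0],"fingers":70},{"dp":[0,0,0],"angular":[0,0,0],"fingers":50},{"dp":[0,0,0],"angular":[0,0,0],"fingers":30},{"dp":[0,0,0],"angular":[0,0,0],"fingers":30}]' 20; python3 - <<'E'
from h import *
p,d=vision.grab_frame('side')
cv2.imwrite('pics/side7.png',cv2.resize(p[100:270,180:400],(790,600),interpolation=2))
E
```

```text
clock: 22.77
eef_pos: [479.4, -21.4, 38.9]
tcp_rot: [-3.141, -0.001, -1.786]
contact_force: [0.4, -0.4, -0.2]
opening: 0.886
```

View pics/side7.png

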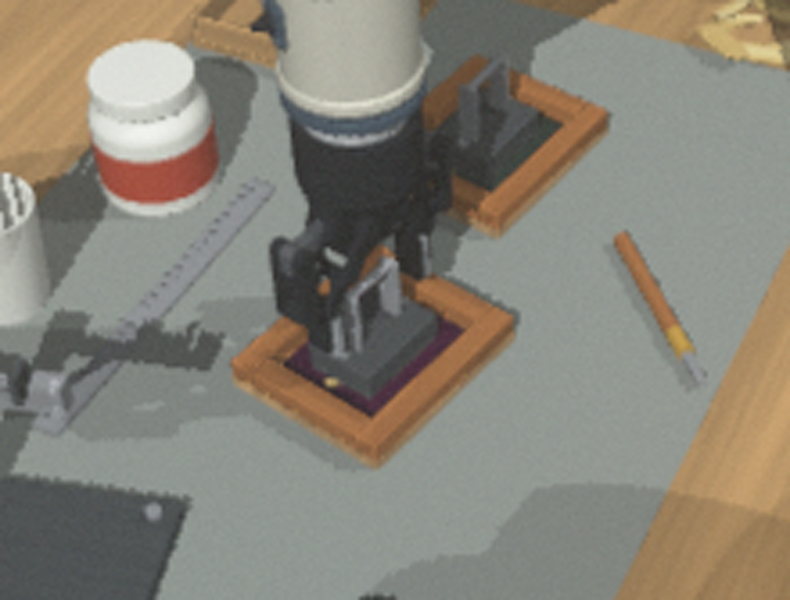

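The weight stands flat on the panel and the fingers are clear of both legs. I'll retreat straight up, then away toward the robot's right so the top view is free.

```bash
python3 -m inch '[{"dp":[0,0,-8],"angular":[0,0,0],"fingers":0},{"dp":[0,0,-25],"angular":[0,0,0],"fingers":0},{"dp":[0,0,-55],"angular":[0,0,0],"fingers":0},{"dp":[0,0,-90],"angular":[0,0,0],"fingers":0},{"dp":[0,0,-130],"angular":[0,0,0],"fingers":0},{"dp":[0,0,-170],"angular":[0,0,0],"fingers":0},{"dp":[0,0,-190],"angular":[0,0,0],"fingers":0}]'
python3 -m inch '[{"dp":[250,60,0],"angular":[0,0,0],"fingers":0},{"dp":[250,60,0],"angular":[0,0,0],"fingers":0},{"dp":[250,60,0],"angular":[0,0,0],"fingers":0},{"dp":[250,60,0],"angular":[0,0,0],"fingers":0},{"dp":[250,60,0],"angular":[0,0,0],"fingers":0},{"dp":[250,60,0],"angular":[0,0,0],"fingers":0},{"dp":[250,60,0],"angular":[0,0,0],"fingers":0},{"dp":[250,60,0],"angular":[0,0,0],"fingers":0}]'
python3 - <<'E'
from h import *
np.set_printoptions(precision=3,suppress=True)
for n in('top','side'):
    p,d=vision.grab_frame(n);cv2.imwrite(f'pics/{n}8.png',p);P=cloud(n,d)
    t=np.array([478.5,-20.7]);a=-0.215;f=np.array([np.cos(a),np.sin(a)]);g=np.array([-f[1],f[0]])
    L=np.stack([(P[...,:2]-t)@f,(P[...,:2]-t)@g,P[...,2]],-1)
    s=(d>0)&(abs(L[...,0])<32)&(abs(L[...,1])<42)&(abs(L[...,2]-32)<4);q=L[s]
    print(n,len(q),np.percentile(q,[1,5,50,95,99],axis=0))
E
```

```text
clock: 23.4
eef_pos: [480.8, -21.3, 234.1]
tcp_rot: [-3.135, 0.0, -1.786]
contact_force: [0.9, -0.4, 0.9]
opening: 0.999
clock: 24.07
eef_pos: [366.1, -254.6, 229.6]
tcp_rot: [-3.141, -0.001, -1.79]
contact_force: [-0.4, 0.6, 0.5]
opening: 0.997
top 374 [[-22.87  -31.66   28.999]
 [-21.451 -29.622  29.792]
 [ -1.993   2.523  32.751]
 [ 24.691  34.277  35.381]
 [ 26.492  36.8    35.852]]
side 421 [[-24.455 -34.929  28.24 ]
 [-23.292 -30.678  29.392]
 [ -5.35    1.305  32.691]
 [ 22.506  32.848  35.194]
 [ 25.068  34.63   35.576]]
```

View pics/top8.png

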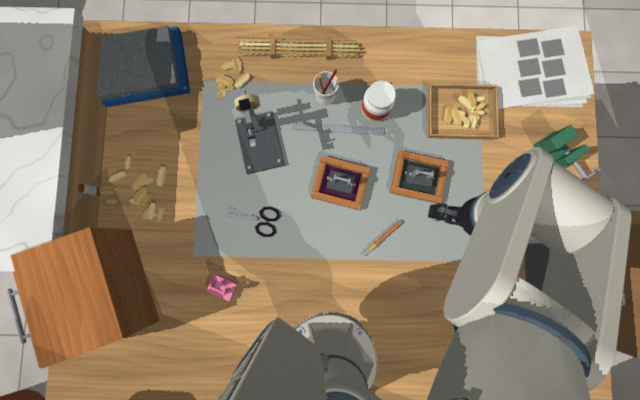

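View pics/side8.png

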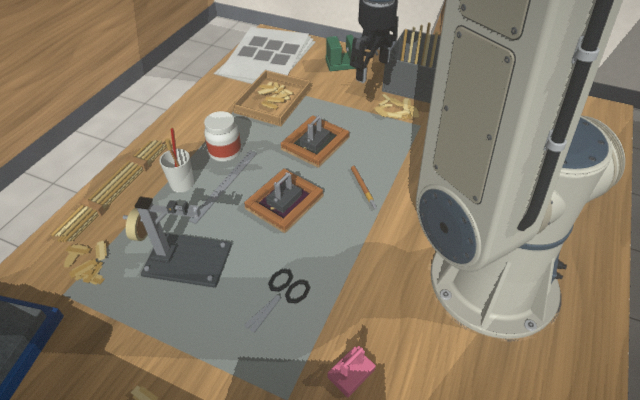

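The weight stands in the frame at (341,180) in top and (285,192) in side. It is centred within about 2 mm, with the block top at the expected ~32 mm. Nothing else has shifted. I'll let the arm settle, then hand in.

```bash
python3 -m inch '[{"dp":[0,0,0],"angular":[0,0,0],"fingers":0},{"dp":[0,0,0],"angular":[0,0,0],"fingers":0},{"dp":[0,0,0],"angular":[0,0,0],"fingers":0}]'; python3 -c "
from rig import sign_off
print(sign_off())"
```

```text
clock: 24.42
eef_pos: [367.9, -251.6, 229.1]
tcp_rot: [-3.141, -0.001, -1.784]
contact_force: [0.7, -0.8, -0.2]
opening: 0.997
the job is handed in; nothing more can be done
None
```

The weight is off the hook and standing in the formerly empty frame. I handed the job in at about 24 s of the 70 s allowed; no verdict was reported.

**Unhooking:** I gripped the bail and eased the weight up about 1.5 mm until the wrist read its weight alone, about 5 N. I pushed it back until the force along the hook was about 13–14 N, which the spring figures put at 3.7–4 mm of keeper travel. I then lifted it past the lip under steady pressure and drew it about 90 mm forward.
- The highest single push reading was about 16 N (limit 18 N). The readings are noisy by about 1 N.
- During the lift the upward pull stayed within about 7 N above the weight, with no sign of catching on the lip.

**Placing:** I lowered it onto the panel with a contact force of about 6 N, opened the fingers slowly and backed away.

**Last checks:**
- Both cameras put the weight within about 2 mm of the panel centre, with its block top at 32–33 mm (32 mm expected).
- I measured its tilt at about 0.01 rad before lowering. After release I judged it flat only by eye and by that height.
- The second weight, the other bench items and the pink look-alike look unmoved by eye in the pictures.
- The gripper is clear of everything.
- I did not measure that the keeper has sprung shut. I take it as shut because the force dropped to the weight alone once the bar passed above it.

No check failed. The camera heights read about 1 mm high throughout, within the stated calibration.

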